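Latch the picnic case shut

TASK

The blue hard picnic case on the worktop is packed but not yet latched. Take the latch's wire loop by its red knob, drop its bar right down into the slot of the brass keeper on the rear shell and draw it back under the hooked edge, then swing the lever over and press it down flat so that it locks past centre and keeps the seam shut. Work gently, feeling for the slot (the keeper floats a little): force neither loop nor lever, and leave the food and jars round it where they stand.

Things in the scene. Friction and masses are not known exactly. Their poses are not given: they have to be found in the camera images.
- case: blue hard case, fixed to the worktop, standing on its hinge edge: 240 mm wide (its y), 120 mm tall, front shell 110 mm deep (its x from -110 to 0), rear shell 85 mm deep behind the seam at x = 0. Origin: on the worktop under the seam, middle of the width; its x points from the front shell across the seam to the rear shell, z up. The latch lies on top at y = 0: lever on the front shell, keeper on the rear shell
- rear_shell: rear half of the case, 85 mm deep, hinged at the foot of the seam; origin and axes are the case's when shut. It stands tilted ajar by about 0.05 rad on its springy gasket and springs back unless latched; shutting takes about 11 N at the top. On its top lies the keeper
- rear_edge (a point): point on the rear shell's top front edge, 120 mm above the worktop: along the case's x it reads about 2 mm when the seam is shut (1 mm less if the gasket is squeezed hard), about 8 mm when ajar
- lever (a joint): latch lever (rad): 0 = flat, pointing to the case's -x; grows as it lifts and swings over towards the keeper (1.57 = straight up, at most 2.6). It stays where it is left (friction 0.05 N m). With the loop hooked and drawn taut it stands at about 1.2. Its dead centre is at about 0.3; below that the loop's pull holds it down; flat is a hard stop
- lever_pivot (a point): lever's axis, which runs along the case's y: 14 mm above the case's top, 36 mm before the seam; axes as the case's
- grip_face (a point): middle of the pressing face of the lever's black end (36 x 26 x 6 mm, from 33 to 69 mm out from the pivot): 50 mm out from the pivot and 8 mm above the lever's own x axis. Axes are the lever's own: -x runs out along the lever; +z is the side that faces the keeper when the lever stands up and is the upper face when flat
- loop: steel wire loop, 89 mm long, 41 mm wide, wire 5 mm, hinged on two pins of the lever. Origin at those pins: in the lever's axes (see grip_face) 17.6 mm out along -x and 3.7 mm along -z from the lever's pivot. Own x runs along the loop to its bar, own z to the knob's side. It turns freely in the case's x-z plane and stays where it is left (light friction), so the knob can be moved in that plane by turning lever and loop together
- loop_knob (a point): centre of the red knob, a 12 mm roller 16 mm long along y, on a 10 mm wide neck 26 mm above the bar along the loop's own z; grasp it across y (16 mm); axes as the loop's
- slot_middle (a point): point on the rear shell, 47.5 mm behind the seam and 15 mm above the shell's top: where the mouth of the brass keeper's slot would be if the keeper (42 x 26 x 12 mm) stood mid-way on its steel strip. It floats up to 8 mm either way along x, its place is not reported. It slides under about 4 N: a pulled loop draws it to its stop 8 mm towards the lever. Axes as rear_shell's
- loop_bar (a point): centre of the loop's cross bar (5 mm round, along y), 89 mm from the loop's origin; axes as the loop's. The keeper's slot runs along y, 7 mm wide at the mouth, 9 mm deep, lever-side wall undercut to hook the bar once it is on the floor. In the slot the bar's centre is 6.5 mm below slot_middle; on the flat tops beside the slot (some 17 mm each way) it stops 2.5 mm above it
- tub_1_mid (a point): small printed yoghurt tub, 72 mm wide, 71 mm tall; bystander, leave alone; point half-way up
- mandarin_1_mid (a point): orange mandarin, 49 mm; bystander, leave alone; point half-way up
- mandarin_2_mid (a point): orange mandarin, 46 mm; bystander, leave alone; point half-way up
- mill_1_mid (a point): small salt shaker with grey top, 44 mm wide, 90 mm tall; bystander, leave alone; point half-way up
- spice_jar_1_mid (a point): spice jar with red cap, 46 mm wide, 109 mm tall; bystander, leave alone; point half-way up
- tin_1_mid (a point): small tin can, 58 mm wide, 72 mm tall; bystander, leave alone; point half-way up
- bottle_1_mid (a point): small brown dropper bottle, 33 mm wide, 102 mm tall; bystander, leave alone; point half-way up

How it is judged:
By the outcome, as a careful person would: the job done as asked, in the order asked, and still so for the second after the job is handed in, with the robot touching nothing.
It also fails if it takes over 72 s, if anything falls off the work surface, if the arm or the gripper's body presses on something with over 40 N, if the wrist force passes 120 N, or if a joint passes its speed limit or range.

ROBOT

A 6-joint arm with a two-finger parallel gripper is mounted at the origin on a cart in front of the work surface, level with it; the furniture and walls round the work are solid. World frame = base frame: x ahead of the robot, y to its left, z up, the work surface at z = 0. Lengths are in m, angles in degrees, forces in N, time in s.
With the tool pointing down it reaches from about 0.4 to 0.825 m from the base axis. Payload 7 kg.
Tool frame: the origin (TCP) lies between the finger pads; the fingertips stand 22 mm ahead of it and the grasp point (between the pads) lies 3 mm ahead of it; z points along the fingers, y is the line along which they close (so a half turn about z gives the same grasp; the last joint's range is limited). The gripper opens to 88 mm and grips with 3 to 60 N. Pads are 19 mm wide; open, the fingers measure 130 mm over their backs; the gripper's body (78 mm by 193 mm) begins 47 mm behind the grasp point.
Start: joints at [84.345, 20.546, 0.682, 0, -70.136, -16.507], TCP at [0.255, 0.625, 0.249] pointing down, gripper open.
Joint ranges: [-176.03, 176.03], [-82.01, 121.73], [-58.28, 71.71], [-173.87, 95.51], [-174.79, -0.11], [-173.66, 173.66]. Speed limits (degrees/s): [136.94, 136.94, 172.46, 180, 180, 180].

INTERFACE

Orientations are given as [roll, pitch, yaw] about the fixed x, y, z axes, in that order (R = Rz(yaw) Ry(pitch) Rx(roll)).
In Python, from plant import ctrl gives the robot as it stands.
- The arm moves only by the tool apply_moves, never from a script. Its argument "targets" is a list of rows, each an object with "travel": the shift along the tool's x, y, z in mm, a list of three; "roll": the turn about the tool's z in degrees; "jaw": the finger opening in mm, from 0 to 87.6. In form: [{"travel": [tx, ty, tz], "roll": roll, "jaw": jaw}, ...]. A call has 1 to 10 rows; each row shifts and turns the commanded pose from where the row before left it, along the tool's axes as they then stand; what a row does not reach is not made up. A row lasts 1/10 s, in which the tool goes at most 50 mm and 8.59 degrees, less where a joint would pass 70% of its speed; a pose out of reach is approached as far as the arm can. A call with a gripper value outside its range is refused whole. The fingers move at their own pace and stop on an object; the grip force is fixed at half the most. Time passes only in rows, so rows that do not move let the fingers close. It gives the time, the measured TCP pose, the force, the opening and the grip force at its end, in the units of the state.
- ctrl.get_obs(): the state, without advancing time (a new reading comes with each control period).
- ctrl.snapshot(name): name is "scene" or "top"; returns the picture (420x560x3 uint8, red, green, blue); there is no depth.
- ctrl.calibration(name): a dict with "K" (3x3 intrinsics, pixels), "dist_coeffs" ([k1, k2, p1, p2, k3] as OpenCV has them; the pictures are not rectified), "extrinsics" (4x4, takes a point from camera to world coordinates). Camera axes: x right, y down, z forward; pixel columns grow to the right and rows downward; lengths in m; the calibration is good to about 2 mm. A picture is of the moment at which its call begins. calibration takes no time and is no camera call.
- ctrl.close_job(): hands the job in; it is judged then, once.
The state is a dict: "clock": time; "joint_pos": joint angles; "qvel": joint speeds; "tau": joint torques, N m; "tool_pos": TCP position; "orientation": TCP orientation; "force": force on the tool from outside, world axes, zero at the start; "moment": the same for the moment, N m; "opening": finger opening in m; "gripper_force": force on a finger pad.
Only numpy, scipy, OpenCV 4.12 (cv2) and the standard library are available. Lean on these libraries where they do the work, as an engineer would, in place of code of your own. Each camera call takes 0.05 s, during which the arm holds its last target. There are 200 camera calls.

## Working session

There is one attempt and no reset: what is moved stays moved. The work goes in short steps, Python scripts to look and compute and a tool call to move; the robot and the scene stay as the last step left them, time stands still between calls to the robot, and variables do not carry over. Pictures are saved under pics/ and viewed, at most 14 in all, crops included, and the job is handed in when it is done.

Besides the shell and the picture viewer there is one more tool, called as name(argument=value, ...), one argument or row to a line, values as JSON. apply_moves: Moves the arm, as the interface text tells. Its arguments: {"type":"object","properties":{"targets":{"type":"array","items":{"type":"object","properties":{"travel":{"type":"array","items":{"type":"number"}},"roll":{"type":"number"},"jaw":{"type":"number"}}}}},"required":["targets"]}

```bash
ls; mkdir -p pics; python3 - <<'E'
from plant import ctrl
import cv2,json
for n in("scene","top"):
    cv2.imwrite(f"pics/{n}0.png",ctrl.snapshot(n)[:,:,::-1]); c=ctrl.calibration(n); print(n,c)
print(ctrl.get_obs())
E
```

```text
pics
scene {'K': array([[423.67771534,   0.        , 279.44012685],
       [  0.        , 423.67771534, 202.3486178 ],
       [  0.        ,   0.        ,   1.        ]]), 'dist_coeffs': array([-0.11047205,  0.        ,  0.        ,  0.        ,  0.        ]), 'extrinsics': array([[ 0.71502603, -0.5496026 ,  0.43205874, -0.00539604],
       [-0.69902737, -0.55329397,  0.45301933, -0.47719751],
       [-0.00992511, -0.6259415 , -0.77980685,  0.97455191],
       [ 0.        ,  0.        ,  0.        ,  1.        ]])}
top {'K': array([[482.70038685,   0.        , 277.03567571],
       [  0.        , 482.70038685, 214.95283545],
       [  0.        ,   0.        ,   1.        ]]), 'dist_coeffs': array([-0.00550363,  0.        ,  0.        ,  0.        ,  0.        ]), 'extrinsics': array([[-0.04443013, -0.97319025,  0.22566946,  0.21399849],
       [-0.99900814,  0.04261461, -0.01291245,  0.04266213],
       [ 0.00294945, -0.22601933, -0.97411835,  1.30974912],
       [ 0.        ,  0.        ,  0.        ,  1.        ]])}
{'clock': 0.1, 'joint_pos': array([ 8.43466913e+01,  2.05876454e+01,  6.38520987e-01, -1.85361560e-02,
       -7.01343728e+01, -1.65074123e+01]), 'qvel': array([-0.04088636, -0.0997136 ,  0.17150938,  0.10786201,  0.0219677 ,
        0.12190808]), 'tau': array([-1.06831318e-03, -5.84161735e+01,  2.93746895e+01,  7.01548845e+00,
        1.00863082e-02, -6.04254046e-05]), 'tool_pos': array([0.25447369, 0.62475941, 0.24770646]), 'orientation': array([ 1.79914993e+02, -7.01936752e-03, -2.21670274e+01]), 'force': array([-0.15932531,  0.12346102, -0.14235303]), 'moment': array([-0.01393125, -0.04195164, -0.00921775]), 'gripper_force': 0.0, 'opening': 0.08747144829205897}
```

View pics/scene0.png

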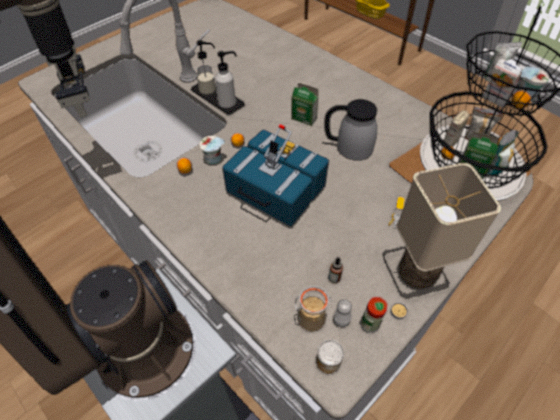

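View pics/top0.png

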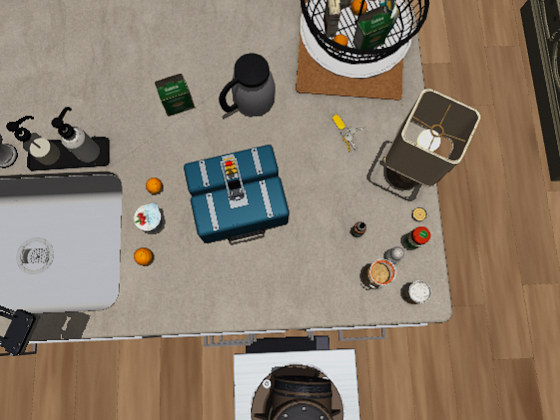

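The case is at about (238,193) in the top view and (275,175) in the scene view. The latch is at about (232,175) in top. I'll enlarge crops of both.

```bash
python3 - <<'E'
import cv2,numpy as np
a=cv2.imread("pics/scene0.png")[110:230,210:340]; b=cv2.imread("pics/top0.png")[135:250,175:300]
f=lambda i:cv2.resize(i,(400,int(400*i.shape[0]/i.shape[1])),interpolation=cv2.INTER_CUBIC)
a,b=f(a),f(b);h=max(len(a),len(b));o=np.zeros((h,800,3),np.uint8);o[:len(a),:400]=a;o[:len(b),400:]=b
cv2.imwrite("pics/crop0.png",o)
E
```

```text
(no output)
```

View pics/crop0.png

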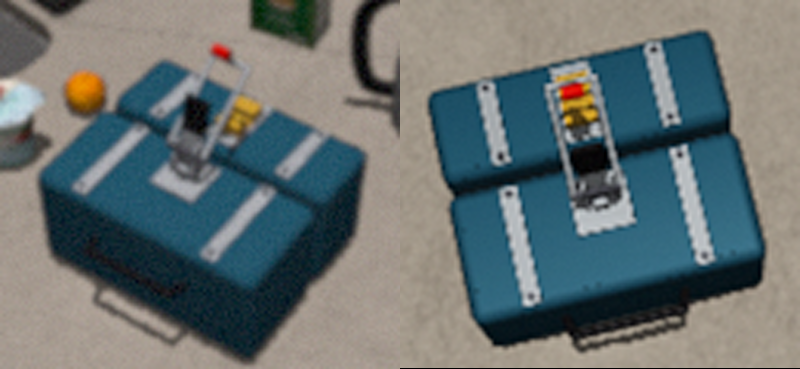

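The knob is red at about scene (282,127) and top (229,164). The lever is up, the loop is raised above the yellow keeper, and the four white straps give the case's axes.

```bash
cat > h.py <<'E'
import cv2,numpy as np
from plant import ctrl
def ray(n,uv):
    c=ctrl.calibration(n);p=cv2.undistortPoints(np.array([[uv]],float),c["K"],c["dist_coeffs"])[0,0]
    E=c["extrinsics"];d=E[:3,:3]@np.array([*p,1]);return E[:3,3],d/np.linalg.norm(d)
def onz(n,uv,z):
    o,d=ray(n,uv);return o+d*(z-o[2])/d[2]
def onplane(n,uv,p0,nn):
    o,d=ray(n,uv);return o+d*(nn@(p0-o))/(nn@d)
def tri(a,b):
    (o,d),(p,e)=ray("scene",a),ray("top",b)
    s,t=np.linalg.lstsq(np.c_[d,-e],p-o,rcond=None)[0]
    P,Q=o+s*d,p+t*e;return (P+Q)/2,np.linalg.norm(P-Q)
def proj(n,P):
    c=ctrl.calibration(n);T=np.linalg.inv(c["extrinsics"])
    return cv2.projectPoints(np.array([P],float),cv2.Rodrigues(T[:3,:3])[0],T[:3,3],c["K"],c["dist_coeffs"])[0].ravel()
def blobs(img,mask,box,mn=4):
    x0,y0,x1,y1=box;m=np.zeros(mask.shape,np.uint8);m[y0:y1,x0:x1]=mask[y0:y1,x0:x1]
    k,l,s,c=cv2.connectedComponentsWithStats(m);return [(s[i][4],c[i].round(1),l==i) for i in range(1,k) if s[i][4]>=mn]
def red(i):
    h=cv2.cvtColor(i,cv2.COLOR_RGB2HSV);return (((h[...,0]<6)|(h[...,0]>174))&(h[...,1]>150)&(h[...,2]>90)).astype(np.uint8)
E
python3 - <<'E'
from h import *
S=cv2.imread("pics/scene0.png")[:,:,::-1].copy();T=cv2.imread("pics/top0.png")[:,:,::-1].copy()
rs=blobs(S,red(S),(260,110,310,150));rt=blobs(T,red(T),(210,145,250,200))
print([b[:2] for b in rs],[b[:2] for b in rt])
print("knob",tri(max(rs,key=lambda b:b[0])[1],max(rt,key=lambda b:b[0])[1]))
for n,I,box in(("top",T,(180,140,292,245)),("scene",S,(220,125,335,215))):
    h=cv2.cvtColor(I,cv2.COLOR_RGB2HSV)
    w=((h[...,1]<70)&(h[...,2]>(110 if n=="top" else 100))).astype(np.uint8)
    for a,c,m in blobs(I,w,box,20):
        ys,xs=np.nonzero(m);P=np.array([onz(n,(x,y),.121) for x,y in zip(xs,ys)])[:,:2]
        if len(P)>900: continue
        u=np.linalg.svd(P-P.mean(0))[2][0];t=(P-P.mean(0))@u
        print(n,a,c,P.mean(0).round(4),np.degrees(np.arctan(u[1]/u[0])).round(1),"len",np.ptp(t).round(3))
# blue hull at top, rear
E
```

```text
[(np.int32(17), array([281.4, 126.4]))] [(np.int32(25), array([228.2, 163. ]))]
knob (array([0.59492927, 0.13852723, 0.22622958]), np.float64(0.002248037180025485))Traceback (most recent call last):
  File "<stdin>", line 10, in <module>
  File "h.py", line 7, in onz
    o,d=ray(n,uv);return o+d*(z-o[2])/d[2]
        ~~~^^^^^^
  File "h.py", line 4, in ray
    c=ctrl.calibration(n);p=cv2.undistortPoints(np.array([[uv]],float),c["K"],c["dist_coeffs"])[0,0]
ValueError: time passes only in moves, steps and waits
```

```bash
sed -i 's/ctrl.calibration(n)/C[n]/; 2a C={n:ctrl.calibration(n) for n in ("scene","top")}' h.py
python3 - <<'E'
from h import *
S=cv2.imread("pics/scene0.png")[:,:,::-1].copy();T=cv2.imread("pics/top0.png")[:,:,::-1].copy()
for n,I,box in(("top",T,(180,140,292,245)),("scene",S,(220,125,335,215))):
    h=cv2.cvtColor(I,cv2.COLOR_RGB2HSV)
    w=((h[...,1]<70)&(h[...,2]>(110 if n=="top" else 100))).astype(np.uint8)
    for a,c,m in blobs(I,w,box,20):
        ys,xs=np.nonzero(m);P=np.array([onz(n,(x,y),.121) for x,y in zip(xs,ys)])[:,:2]
        if len(P)>900: continue
        u=np.linalg.svd(P-P.mean(0))[2][0];t=(P-P.mean(0))@u
        print(n,a,c,P.mean(0).round(4),np.degrees(np.arctan(u[1]/u[0])).round(1),"len",np.ptp(t).round(3))
# seam: darkest along columns between straps in top view; black grip
g=cv2.cvtColor(T,cv2.COLOR_RGB2GRAY)
for u in (196,200,206,210,214,218,246,250,254,262,266,270):
    v0=int(193-(u-191)*0.2);seg=g[v0-9:v0+10,u].astype(int);k=seg.argmin();print(u,v0-9+k,onz("top",(u,v0-9+k),.118)[:2].round(4),end=" | ")
E
```

```text
top 457 [233.9 183.4] [0.5777 0.1338] 12.2 len 0.143
top 225 [265.7 198.7] [0.5333 0.0539] 11.0 len 0.099
top 227 [212.  211.4] [0.506  0.1911] 11.1 len 0.1
top 51 [244.1 238.4] [0.4329 0.1119] -78.5 len 0.067
scene 47 [332.3 129.4] [0.7773 0.1081] 45.3 len 0.045
scene 159 [245.3 161.5] [0.5025 0.1915] 11.0 len 0.1
scene 165 [269.3 168.4] [0.532  0.1246] -48.4 len 0.061
scene 178 [286.7 182.3] [0.53   0.0543] 10.9 len 0.1
196 194 [0.5542 0.2316] | 200 193 [0.5564 0.2214] | 206 191 [0.561 0.206] | 210 191 [0.5606 0.1957] | 214 190 [0.5628 0.1854] | 218 189 [0.565  0.1752] | 246 181 [0.5833 0.1028] | 250 180 [0.5855 0.0924] | 254 180 [0.5851 0.0821] | 262 177 [0.5923 0.0612] | 266 176 [0.5945 0.0508] | 270 177 [0.5914 0.0405] |
```

```bash
cat >> h.py <<'E'
yaw=np.radians(11.0);X=np.array([np.cos(yaw),np.sin(yaw),0]);Y=np.array([-X[1],X[0],0])
s0,y0=.587,.0219
def case(P): P=np.asarray(P);return np.array([P@X-s0,P@Y-y0,P[2]])*1000
def world(c): c=np.asarray(c)/1000;return X*(c[0]+s0)+Y*(c[1]+y0)+np.array([0,0,c[2]])
PIV=np.array([-36,134.])   # case x,z mm
def fk(th,ph):
    c,s=np.cos(th),np.sin(th);O=PIV+17.6*np.array([-c,s])-3.7*np.array([s,c])
    u=np.array([np.cos(ph),np.sin(ph)]);n=np.array([-u[1],u[0]]);B=O+89*u;return O,B,B+26*n
from scipy.optimize import least_squares
def ik(p,which,g=(1.9,.3)): # which 1=bar 2=knob
    r=least_squares(lambda q:fk(*q)[which]-p,g);return r.x,r.cost
E
python3 - <<'E'
from h import *
S=cv2.imread("pics/scene0.png")[:,:,::-1].copy();T=cv2.imread("pics/top0.png")[:,:,::-1].copy()
f=lambda I:(I.max(2)<38).astype(np.uint8)
print([b[:2] for b in blobs(S,f(S),(260,130,290,165),8)],[b[:2] for b in blobs(T,f(T),(220,172,250,200),8)])
def yel(I):
    h=cv2.cvtColor(I,cv2.COLOR_RGB2HSV);return ((h[...,0]>15)&(h[...,0]<32)&(h[...,1]>140)&(h[...,2]>90)).astype(np.uint8)
for n,I,bx in(("scene",S,(270,130,310,165)),("top",T,(215,150,250,190))):
    for a,c,m in blobs(I,yel(I),bx,4):
        ys,xs=np.nonzero(m);P=np.array([case(onz(n,(x,y),.1325)) for x,y in zip(xs,ys)])
        print(n,a,c,P.mean(0).round(1),P.min(0).round(1),P.max(0).round(1))
print("grip",[case(tri((273.7,145.8),(234.4,184.1))[0])])
K=case(tri((281.4,126.4),(228.2,163.))[0]);print("K",K)
for g in((1.0,.5),(1.6,.5),(2.2,.5)): print(ik(K[[0,2]],2,g))
for d in(-8,0,8):
    B=np.array([54.2+d,126.]);print(d,ik(B,1,(2.,-.3)),ik(B,1,(1.3,-.3)))
E
```

```text
[(np.int32(66), array([273.2, 147.4]))] [(np.int32(95), array([233.8, 184.3])), (np.int32(21), array([246. , 181.4])), (np.int32(17), array([222.6, 186.9]))]
scene 74 [288.2 147.1] [ 48.3  -4.  132.5] [ 25.1 -14.8 132.5] [ 68.4  10.7 132.5]
top 10 [228.  158.5] [ 70.4  -0.5 132.5] [ 69.1 -10.8 132.5] [ 71.7   9.8 132.5]
top 56 [231.6 167.5] [ 44.4  -4.3 132.5] [ 30.6 -13.8 132.5] [ 61.4  10.5 132.5]
top 7 [227.3 171.9] [ 35.6   8.9 132.5] [ 32.2   6.7 132.5] [ 38.6  11.7 132.5]
grip [array([-18.78551824,  -2.40370457, 189.88791422])]
K [ 23.43098376   0.56424221 226.22957629]
(array([2.04574937, 0.65593642]), np.float64(6.310887241768095e-30))
(array([2.04574937, 0.65593642]), np.float64(3.9979059206752715e-22))
(array([2.04574937, 0.65593642]), np.float64(5.679798517591285e-29))
-8 (array([ 1.61048902, -0.2933225 ]), np.float64(2.0447274663328626e-27)) (array([ 1.61048902, -0.2933225 ]), np.float64(0.0))
0 (array([ 2.05251088, -0.28837772]), np.float64(3.281661365719409e-26)) (array([ 2.05251088, -0.28837772]), np.float64(5.048709793414476e-28))
8 (array([ 2.49693426, -0.24437699]), np.float64(4.470816799975978e-23)) (array([ 2.49693426, -0.24437699]), np.float64(3.6164211172815493e-23))
```

Lever is at about 2.0 rad, the loop at about 0.66 rad, and the keeper is roughly mid-strip or slightly towards the lever. I'll move above the knob next.

apply_moves(
  targets=[
    {"travel": [0,0,-18],"roll": -8.3,"jaw": 60},
    {"travel": [0,0,-18],"roll": -8.3,"jaw": 50},
    {"travel": [0,0,-18],"roll": -8.3,"jaw": 50},
    {"travel": [0,0,-18],"roll": -8.3,"jaw": 50},
    {"travel": [20,45,0],"roll": 0,"jaw": 50},
    {"travel": [20,45,0],"roll": 0,"jaw": 50},
    {"travel": [20,45,0],"roll": 0,"jaw": 50},
    {"travel": [20,45,0],"roll": 0,"jaw": 50},
    {"travel": [20,45,0],"roll": 0,"jaw": 50},
    {"travel": [20,45,0],"roll": 0,"jaw": 50},
  ],
)

```text
clock: 1.1
tool_pos: [0.4247, 0.3812, 0.3204]
orientation: [180.0, 0.0, 11.1]
force: [0.5, 1.2, -0.1]
opening: 0.05
gripper_force: 0.0
```

apply_moves(
  targets=[
    {"travel": [20,45,0],"roll": 0,"jaw": 50},
    {"travel": [20,45,0],"roll": 0,"jaw": 50},
    {"travel": [20,45,0],"roll": 0,"jaw": 50},
    {"travel": [20,45,0],"roll": 0,"jaw": 50},
    {"travel": [20,45,0],"roll": 0,"jaw": 50},
    {"travel": [20,45,0],"roll": 0,"jaw": 50},
    {"travel": [0,0,0],"roll": 0,"jaw": 50},
    {"travel": [0,0,0],"roll": 0,"jaw": 50},
  ],
)

```text
clock: 1.9
tool_pos: [0.5938, 0.1397, 0.3197]
orientation: [180.0, 0.1, 10.9]
force: [1.0, 1.0, -0.1]
opening: 0.0501
gripper_force: 0.0
```

```bash
cat >> h.py <<'E'
def st():
    o=ctrl.get_obs();print("t",o["clock"].__round__(2),"case",case(o["tool_pos"]).round(1),"rpy",o["orientation"].round(1),"F",np.array([o["force"]@X,o["force"]@Y,o["force"][2]]).round(1),"open",round(o["opening"]*1000,1),"gf",round(o["gripper_force"],1));return o
E
python3 - <<'E'
from h import *
st()
print("speed j6",ctrl.get_obs()["joint_pos"].round(1))
S,T=ctrl.snapshot("scene"),ctrl.snapshot("top")
cv2.imwrite("pics/s1.png",S[90:210,220:350,::-1]);cv2.imwrite("pics/t1.png",T[:,:,::-1])
for n,I,bx in (("scene",S,(260,90,310,150)),("top",T,(200,130,260,210))): print([b[:2] for b in blobs(I,red(I),bx,3)])
E
```

```text
t 1.9 case [ 22.6   1.9 319.7] rpy [1.80e+02 1.00e-01 1.09e+01] F [ 1.2  0.8 -0.1] open 50.1 gf 0.0
speed j6 [ 31.6  12.4  -1.4  -0.  -76.3  69.3]
[(np.int32(11), array([281.2, 126.6]))]
[(np.int32(26), array([228.3, 163. ]))]
```

apply_moves(
  targets=[
    {"travel": [1,1.5,30],"roll": 0,"jaw": 50},
    {"travel": [0,0,30],"roll": 0,"jaw": 50},
    {"travel": [0,0,17],"roll": 0,"jaw": 40},
    {"travel": [0,0,10],"roll": 0,"jaw": 40},
    {"travel": [0,0,0],"roll": 0,"jaw": 26},
    {"travel": [0,0,0],"roll": 0,"jaw": 26},
  ],
)

```text
clock: 2.6
tool_pos: [0.5951, 0.1406, 0.2346]
orientation: [-180.0, -0.1, 11.1]
force: [-0.1, -0.1, 0.8]
opening: 0.0295
gripper_force: 0.0
```

```bash
python3 - <<'E'
from h import *
st()
S,T=ctrl.snapshot("scene"),ctrl.snapshot("top")
a=S[80:200,220:350,::-1];b=T[120:240,170:300,::-1]
cv2.imwrite("pics/c2.png",cv2.resize(np.hstack([a,b]),(800,369),interpolation=cv2.INTER_CUBIC))
E
```

```text
t 2.6 case [ 24.    2.6 234.6] rpy [-1.80e+02 -1.00e-01  1.11e+01] F [-0.2 -0.1  0.8] open 29.5 gf 0.0
```

View pics/c2.png

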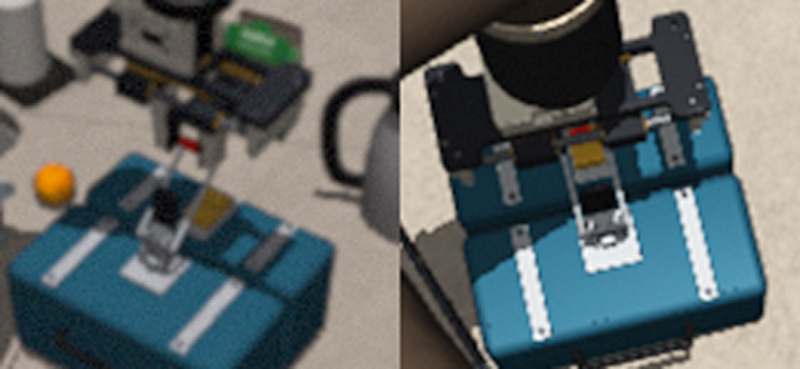

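The knob at crop (190,145) sits between the fingers. I'll nudge sideways and close.

apply_moves(
  targets=[
    {"travel": [0,1.5,0],"roll": 0,"jaw": 22},
    {"travel": [0,0,0],"roll": 0,"jaw": 19},
    {"travel": [0,0,0],"roll": 0,"jaw": 16},
    {"travel": [0,0,0],"roll": 0,"jaw": 14},
    {"travel": [0,0,0],"roll": 0,"jaw": 12},
  ],
)

```text
clock: 3.2
tool_pos: [0.5954, 0.1388, 0.2338]
orientation: [-180.0, -0.1, 11.0]
force: [0.2, 3.5, 1.1]
opening: 0.0153
gripper_force: 30.0
```

```bash
python3 - <<'E'
from h import *
o=st();print(o["moment"])
S,T=ctrl.snapshot("scene"),ctrl.snapshot("top");st()
r=[max(blobs(I,red(I),bx,2),key=lambda b:b[0])[1] for I,bx in ((S,(260,90,310,150)),(T,(200,130,260,210)))];print(r,case(tri(*r)[0]))
E
```

```text
t 3.2 case [ 24.    0.8 233.8] rpy [-1.8e+02 -1.0e-01  1.1e+01] F [0.9 3.4 1.1] open 15.3 gf 30.0
[1.25994926 0.01438767 0.01727335]
t 3.3 case [ 24.    0.7 233.8] rpy [-1.8e+02 -1.0e-01  1.1e+01] F [1.  3.9 2.2] open 15.2 gf 30.0
[array([280., 126.]), array([228.3, 161.8])] [ 23.0148733    1.4932074  228.79741992]
```

```bash
python3 - <<'E'
from h import *
K0=np.array([23.3,226.5]);q,_=ik(K0,2);print(q,fk(*q)[1])
B0=fk(*q)[1];prev=K0
for x,z in [(44,190),(50,170),(52,155),(52,145),(52,140),(52,135),(49,135),(46,135),(55,135),(50,126)]:
    q,_=ik(np.array([x,z]),1,q);K=fk(*q)[2];print((x,z),q.round(2),K.round(1),"dK",(K-prev).round(1));prev=K
E
```

```text
[2.0689367  0.66302004] [ 39.30299628 206.00843808]
(44, 190) [1.75 0.44] [ 32.9 213.5] dK [  9.6 -13. ]
(50, 170) [1.71 0.2 ] [ 44.7 195.5] dK [ 11.8 -18. ]
(52, 155) [1.73 0.03] [ 51.1 181. ] dK [  6.4 -14.5]
(52, 145) [ 1.74 -0.08] [ 54.  170.9] dK [  2.9 -10.1]
(52, 140) [ 1.77 -0.14] [ 55.5 165.8] dK [ 1.5 -5.2]
(52, 135) [ 1.81 -0.19] [ 57.  160.5] dK [ 1.5 -5.2]
(49, 135) [ 1.64 -0.19] [ 53.9 160.5] dK [-3.  0.]
(46, 135) [ 1.47 -0.18] [ 50.7 160.6] dK [-3.2  0. ]
(55, 135) [ 1.98 -0.19] [ 59.9 160.5] dK [ 9.2 -0. ]
(50, 126) [ 1.83 -0.3 ] [ 57.6 150.9] dK [-2.3 -9.7]
```

apply_moves(
  targets=[
    {"travel": [2.5,-0.8,3],"roll": 0,"jaw": 12},
    {"travel": [3.5,0,5],"roll": 0,"jaw": 12},
    {"travel": [3.6,0,5],"roll": 0,"jaw": 12},
    {"travel": [4,0,6],"roll": 0,"jaw": 12},
    {"travel": [4,0,6],"roll": 0,"jaw": 12},
    {"travel": [3.8,0,6],"roll": 0,"jaw": 12},
    {"travel": [0,0,0],"roll": 0,"jaw": 12},
  ],
)

```text
clock: 4.0
tool_pos: [0.6179, 0.1435, 0.2026]
orientation: [180.0, -0.2, 11.1]
force: [3.5, 2.8, 5.2]
opening: 0.0151
gripper_force: 30.0
```

```bash
cat > look.py <<'E'
import sys
from h import *
st();S,T=ctrl.snapshot("scene"),ctrl.snapshot("top");st()
for n,I,bx in (("scene",S,(260,90,320,190)),("top",T,(200,120,260,210))): print(n,[b[:2] for b in blobs(I,red(I),bx,2)])
if len(sys.argv)>1:
    a=S[90:200,225:345,::-1];b=T[130:240,180:300,::-1]
    cv2.imwrite(f"pics/{sys.argv[1]}.png",cv2.resize(np.hstack([a,b]),(800,366),interpolation=cv2.INTER_CUBIC))
E
python3 look.py
```

```text
t 4.0 case [ 46.9   1.1 202.6] rpy [180.   -0.2  11.1] F [4.  2.1 5.2] open 15.1 gf 30.0
t 4.1 case [ 46.5   1.1 203.1] rpy [180.   -0.2  11.1] F [4.8 1.9 3.3] open 15.4 gf 30.0
scene [(np.int32(10), array([285.2, 129.5]))]
top [(np.int32(13), array([227.5, 157.2]))]
```

apply_moves(
  targets=[
    {"travel": [2,0,0],"roll": 0,"jaw": 12},
    {"travel": [2,0,5],"roll": 0,"jaw": 12},
    {"travel": [2,0,5],"roll": 0,"jaw": 12},
    {"travel": [1.4,0,5],"roll": 0,"jaw": 12},
    {"travel": [1.4,0,5],"roll": 0,"jaw": 12},
    {"travel": [1.2,0,4],"roll": 0,"jaw": 12},
    {"travel": [0,0,0],"roll": 0,"jaw": 12},
  ],
)

```text
clock: 4.8
tool_pos: [0.6256, 0.145, 0.1775]
orientation: [180.0, 0.1, 11.0]
force: [0.3, 2.0, 1.0]
opening: 0.0154
gripper_force: 30.0
```

```bash
python3 look.py c3
```

```text
t 4.8 case [ 54.8   1.1 177.5] rpy [1.8e+02 1.0e-01 1.1e+01] F [0.7 1.9 1. ] open 15.4 gf 30.0
t 4.9 case [ 54.6   1.1 178.1] rpy [1.8e+02 1.0e-01 1.1e+01] F [1.4 1.8 0.4] open 15.1 gf 30.0
scene [(np.int32(9), array([287.1, 134.7]))]
top [(np.int32(11), array([227.4, 157.6]))]
```

View pics/c3.png

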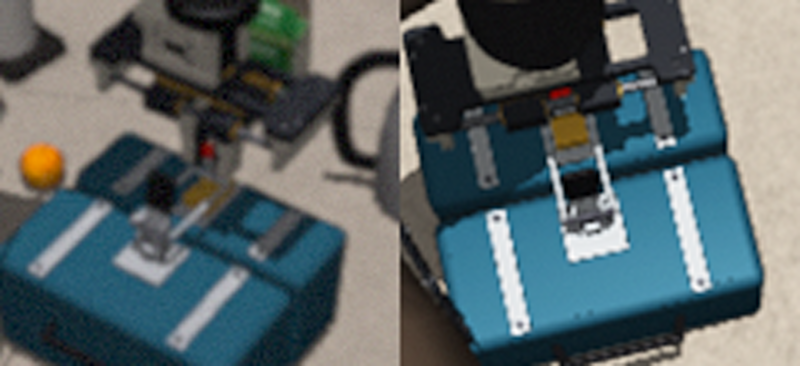

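The loop is nearly level over the brass keeper (top crop about (568,130)). The bar should be about 10 mm above its top, so I'll lower slowly and feel for contact.

apply_moves(
  targets=[
    {"travel": [0.8,0,2.5],"roll": 0,"jaw": 12},
    {"travel": [0.7,0,2.5],"roll": 0,"jaw": 12},
    {"travel": [0.4,0,1.5],"roll": 0,"jaw": 12},
    {"travel": [0.3,0,1],"roll": 0,"jaw": 12},
    {"travel": [0,0,0],"roll": 0,"jaw": 12},
  ],
)

```text
clock: 5.4
tool_pos: [0.6273, 0.1453, 0.1705]
orientation: [180.0, 0.1, 11.0]
force: [-3.0, 1.4, 0.5]
opening: 0.0156
gripper_force: 30.0
```

apply_moves(
  targets=[
    {"travel": [0.3,0,1],"roll": 0,"jaw": 12},
    {"travel": [0,0,0],"roll": 0,"jaw": 12},
  ],
)

```text
clock: 5.6
tool_pos: [0.6276, 0.1454, 0.1696]
orientation: [180.0, 0.1, 11.0]
force: [-4.6, 1.7, 1.9]
opening: 0.0152
gripper_force: 30.0
```

apply_moves(
  targets=[
    {"travel": [0.3,0,1],"roll": 0,"jaw": 12},
    {"travel": [0,0,0],"roll": 0,"jaw": 12},
  ],
)

```text
clock: 5.8
tool_pos: [0.6281, 0.1455, 0.1687]
orientation: [180.0, 0.1, 11.0]
force: [-4.3, 1.7, 1.3]
opening: 0.0155
gripper_force: 30.0
```

apply_moves(
  targets=[
    {"travel": [0.3,0,1],"roll": 0,"jaw": 12},
    {"travel": [0,0,0],"roll": 0,"jaw": 12},
  ],
)

```text
clock: 6.0
tool_pos: [0.6287, 0.1456, 0.1679]
orientation: [180.0, 0.0, 11.0]
force: [-5.6, 1.2, 1.6]
opening: 0.0158
gripper_force: 30.0
```

apply_moves(
  targets=[
    {"travel": [0.2,0,1],"roll": 0,"jaw": 12},
    {"travel": [0,0,0],"roll": 0,"jaw": 12},
  ],
)

```text
clock: 6.2
tool_pos: [0.6291, 0.1457, 0.1671]
orientation: [180.0, -0.0, 11.0]
force: [-4.0, 3.0, 1.4]
opening: 0.0154
gripper_force: 30.0
```

apply_moves(
  targets=[
    {"travel": [0.2,0,1],"roll": 0,"jaw": 12},
    {"travel": [0,0,0],"roll": 0,"jaw": 12},
  ],
)

```text
clock: 6.4
tool_pos: [0.6294, 0.1458, 0.1661]
orientation: [180.0, -0.0, 11.0]
force: [-3.9, 2.3, 2.1]
opening: 0.0154
gripper_force: 30.0
```

apply_moves(
  targets=[
    {"travel": [0.2,0,1],"roll": 0,"jaw": 12},
    {"travel": [0,0,0],"roll": 0,"jaw": 12},
  ],
)

```text
clock: 6.6
tool_pos: [0.6297, 0.1459, 0.165]
orientation: [-180.0, -0.0, 11.0]
force: [-3.1, 1.9, 1.7]
opening: 0.0157
gripper_force: 30.0
```

apply_moves(
  targets=[
    {"travel": [0.2,0,1],"roll": 0,"jaw": 12},
    {"travel": [0,0,0],"roll": 0,"jaw": 12},
  ],
)

```text
clock: 6.8
tool_pos: [0.6299, 0.1459, 0.164]
orientation: [-180.0, -0.0, 11.0]
force: [-2.1, 1.7, 0.7]
opening: 0.0154
gripper_force: 30.0
```

apply_moves(
  targets=[
    {"travel": [0.2,0,1],"roll": 0,"jaw": 12},
    {"travel": [0,0,0],"roll": 0,"jaw": 12},
  ],
)

```text
clock: 7.0
tool_pos: [0.6301, 0.146, 0.1631]
orientation: [-180.0, -0.0, 11.0]
force: [-1.0, 1.7, 2.3]
opening: 0.0155
gripper_force: 30.0
```

apply_moves(
  targets=[
    {"travel": [0.2,0,1],"roll": 0,"jaw": 12},
    {"travel": [0,0,0],"roll": 0,"jaw": 12},
  ],
)

```text
clock: 7.2
tool_pos: [0.6303, 0.146, 0.1621]
orientation: [-180.0, -0.0, 11.0]
force: [-0.5, 1.8, 1.9]
opening: 0.0152
gripper_force: 30.0
```

```bash
python3 look.py
```

```text
t 7.2 case [ 59.6   1.1 162.1] rpy [-180.   -0.   11.] F [-0.2  1.9  1.9] open 15.2 gf 30.0
t 7.3 case [ 59.6   1.1 162.1] rpy [-180.   -0.   11.] F [-0.1  1.6  1.2] open 15.4 gf 30.0
scene [(np.int32(9), array([288.1, 137.7]))]
top [(np.int32(11), array([228., 158.]))]
```

apply_moves(
  targets=[
    {"travel": [0.1,0,1],"roll": 0,"jaw": 12},
    {"travel": [0,0,0],"roll": 0,"jaw": 12},
  ],
)

```text
clock: 7.5
tool_pos: [0.6303, 0.146, 0.1611]
orientation: [-180.0, -0.0, 11.0]
force: [-0.2, 2.7, 1.4]
opening: 0.0155
gripper_force: 30.0
```

apply_moves(
  targets=[
    {"travel": [0.1,0,1],"roll": 0,"jaw": 12},
    {"travel": [0,0,0],"roll": 0,"jaw": 12},
  ],
)

```text
clock: 7.7
tool_pos: [0.6304, 0.146, 0.16]
orientation: [-180.0, -0.0, 11.0]
force: [0.2, 1.9, 1.6]
opening: 0.0153
gripper_force: 30.0
```

apply_moves(
  targets=[
    {"travel": [0.1,0,1],"roll": 0,"jaw": 12},
    {"travel": [0,0,0],"roll": 0,"jaw": 12},
  ],
)

```text
clock: 7.9
tool_pos: [0.6304, 0.146, 0.1589]
orientation: [-180.0, -0.0, 11.0]
force: [0.2, 1.9, 0.6]
opening: 0.0152
gripper_force: 30.0
```

apply_moves(
  targets=[
    {"travel": [0.1,0,1],"roll": 0,"jaw": 12},
    {"travel": [0,0,0],"roll": 0,"jaw": 12},
  ],
)

```text
clock: 8.1
tool_pos: [0.6306, 0.146, 0.1585]
orientation: [180.0, -0.0, 11.0]
force: [-1.8, 1.9, 4.6]
opening: 0.0154
gripper_force: 30.0
```

apply_moves(
  targets=[
    {"travel": [0.1,0,1],"roll": 0,"jaw": 12},
    {"travel": [0,0,0],"roll": 0,"jaw": 12},
  ],
)

```text
clock: 8.3
tool_pos: [0.6311, 0.1462, 0.1582]
orientation: [180.0, -0.1, 11.1]
force: [-0.7, 2.4, 7.3]
opening: 0.0154
gripper_force: 30.0
```

apply_moves(
  targets=[
    {"travel": [0.1,0,1],"roll": 0,"jaw": 12},
    {"travel": [0,0,0],"roll": 0,"jaw": 12},
  ],
)

```text
clock: 8.5
tool_pos: [0.6317, 0.1463, 0.1578]
orientation: [180.0, -0.2, 11.1]
force: [-2.2, 1.8, 9.7]
opening: 0.0155
gripper_force: 30.0
```

```bash
python3 look.py c4
```

```text
t 8.5 case [ 61.    1.2 157.8] rpy [180.   -0.2  11.1] F [-1.8  2.2  9.7] open 15.5 gf 30.0
t 8.6 case [ 61.    1.1 157.8] rpy [180.   -0.2  11.1] F [-1.3  2.5 10. ] open 15.2 gf 30.0
scene [(np.int32(9), array([288.1, 138.7]))]
top [(np.int32(12), array([228.1, 158.1]))]
```

View pics/c4.png

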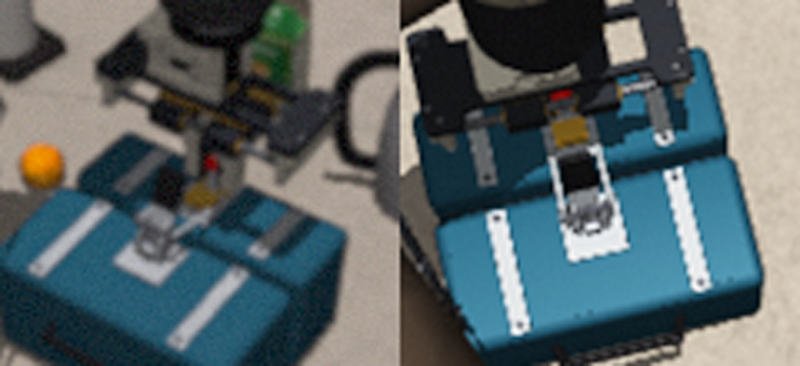

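The contact came at the height expected for the slot floor; the keeper tops would have been met 9 mm higher. I'll ease the press and draw back gently.

apply_moves(
  targets=[
    {"travel": [-1,0,-1.5],"roll": 0,"jaw": 12},
    {"travel": [-1,0,0],"roll": 0,"jaw": 12},
    {"travel": [0,0,0],"roll": 0,"jaw": 12},
  ],
)

```text
clock: 8.9
tool_pos: [0.6303, 0.1461, 0.1586]
orientation: [-180.0, -0.2, 11.1]
force: [3.1, 2.0, 4.3]
opening: 0.0155
gripper_force: 30.0
```

apply_moves(
  targets=[
    {"travel": [-1,0,0],"roll": 0,"jaw": 12},
    {"travel": [-1,0,0],"roll": 0,"jaw": 12},
    {"travel": [0,0,0],"roll": 0,"jaw": 12},
  ],
)

```text
clock: 9.2
tool_pos: [0.6289, 0.1459, 0.1588]
orientation: [-180.0, -0.3, 11.1]
force: [7.3, 2.4, 4.1]
opening: 0.0152
gripper_force: 30.0
```

apply_moves(
  targets=[
    {"travel": [-1,0,0],"roll": 0,"jaw": 12},
    {"travel": [-1,0,0],"roll": 0,"jaw": 12},
    {"travel": [0,0,0],"roll": 0,"jaw": 12},
  ],
)

```text
clock: 9.5
tool_pos: [0.6271, 0.1455, 0.159]
orientation: [-180.0, -0.3, 11.1]
force: [5.6, 2.0, 4.0]
opening: 0.0154
gripper_force: 30.0
```

apply_moves(
  targets=[
    {"travel": [-1,0,0],"roll": 0,"jaw": 12},
    {"travel": [-1,0,0],"roll": 0,"jaw": 12},
    {"travel": [0,0,0],"roll": 0,"jaw": 12},
  ],
)

```text
clock: 9.8
tool_pos: [0.6252, 0.1451, 0.1591]
orientation: [-180.0, -0.3, 11.1]
force: [5.7, 2.0, 5.6]
opening: 0.0153
gripper_force: 30.0
```

apply_moves(
  targets=[
    {"travel": [-1,0,0],"roll": 0,"jaw": 12},
    {"travel": [-1,0,0],"roll": 0,"jaw": 12},
    {"travel": [0,0,0],"roll": 0,"jaw": 12},
  ],
)

```text
clock: 10.1
tool_pos: [0.6235, 0.1448, 0.1593]
orientation: [-180.0, -0.3, 11.1]
force: [6.5, 1.5, 5.4]
opening: 0.0158
gripper_force: 30.0
```

apply_moves(
  targets=[
    {"travel": [-1,0,0],"roll": 0,"jaw": 12},
    {"travel": [-1,0,0],"roll": 0,"jaw": 12},
    {"travel": [0,0,0],"roll": 0,"jaw": 12},
  ],
)

```text
clock: 10.4
tool_pos: [0.6221, 0.1446, 0.1597]
orientation: [-180.0, -0.4, 11.1]
force: [8.2, 2.0, 7.0]
opening: 0.0157
gripper_force: 30.0
```

```bash
python3 look.py
```

```text
t 10.4 case [ 51.2   1.3 159.7] rpy [-180.    -0.4   11.1] F [8.4 0.4 7. ] open 15.7 gf 30.0
t 10.5 case [ 51.3   1.3 159.7] rpy [-180.    -0.4   11.1] F [ 7.3 -0.1  6.9] open 15.2 gf 30.0
scene [(np.int32(7), array([286.3, 140. ]))]
top [(np.int32(12), array([228.7, 161.8]))]
```

apply_moves(
  targets=[
    {"travel": [-1,0,0],"roll": 0,"jaw": 12},
    {"travel": [-1,0,0],"roll": 0,"jaw": 12},
    {"travel": [0,0,0],"roll": 0,"jaw": 12},
  ],
)

```text
clock: 10.8
tool_pos: [0.6203, 0.1442, 0.1598]
orientation: [-180.0, -0.4, 11.1]
force: [7.6, 0.8, 6.7]
opening: 0.0158
gripper_force: 30.0
```

apply_moves(
  targets=[
    {"travel": [-1,0,-0.5],"roll": 0,"jaw": 12},
    {"travel": [0,0,0],"roll": 0,"jaw": 12},
  ],
)

```text
clock: 11.0
tool_pos: [0.619, 0.144, 0.16]
orientation: [-180.0, -0.4, 11.1]
force: [7.1, 1.4, 6.4]
opening: 0.0154
gripper_force: 30.0
```

```bash
python3 - <<'E'
from h import *
o=st();S,T=ctrl.snapshot("scene"),ctrl.snapshot("top")
f=lambda I:(I.max(2)<38).astype(np.uint8)
a=[b[:2] for b in blobs(S,f(S),(260,130,290,165),8)];b=[b[:2] for b in blobs(T,f(T),(215,165,250,200),8)];print(a,b)
p=case(tri(max(a,key=lambda q:q[0])[1],max(b,key=lambda q:q[0])[1])[0]);r=p[[0,2]]-PIV;print("grip",p,"theta~",np.arctan2(r[1],-r[0])-.1)
for d in ((.6,7.5),(.6,8.5)): 
    q,_=ik(case(o["tool_pos"])[[0,2]]-np.array(d),2,(1.5,-.3));print(q,fk(*q)[1])
E
```

```text
t 11.0 case [ 48.1   1.3 160. ] rpy [-180.    -0.4   11.1] F [7.2 0.  6.4] open 15.4 gf 30.0
[(np.int32(53), array([285.7, 134.2])), (np.int32(53), array([267.2, 152.4]))] [(np.int32(87), array([219.2, 169. ])), (np.int32(38), array([239.2, 166.7])), (np.int32(17), array([234.2, 184.6])), (np.int32(21), array([219.8, 187.8])), (np.int32(25), array([236. , 195.1]))]
grip [ 45.22152134  17.42496106 168.068349  ] theta~ 2.644432471647493
[ 1.24514944 -0.25156242] [ 41.06253211 127.33764584]
[ 1.24341042 -0.26217999] [ 40.79553398 126.40777933]
```

apply_moves(
  targets=[
    {"travel": [-1,0,0],"roll": 0,"jaw": 12},
    {"travel": [-1,0,0],"roll": 0,"jaw": 12},
    {"travel": [0,0,0],"roll": 0,"jaw": 12},
  ],
)

```text
clock: 11.4
tool_pos: [0.6172, 0.1436, 0.1601]
orientation: [-180.0, -0.4, 11.1]
force: [7.6, 1.5, 5.1]
opening: 0.0154
gripper_force: 30.0
```

apply_moves(
  targets=[
    {"travel": [-1,0,0],"roll": 0,"jaw": 12},
    {"travel": [-1,0,0],"roll": 0,"jaw": 12},
    {"travel": [0,0,0],"roll": 0,"jaw": 12},
  ],
)

```text
clock: 11.7
tool_pos: [0.6158, 0.1433, 0.1604]
orientation: [-180.0, -0.5, 11.1]
force: [8.3, 0.5, 6.1]
opening: 0.0154
gripper_force: 30.0
```

```bash
python3 look.py c5
```

```text
t 11.7 case [ 44.9   1.3 160.4] rpy [-180.    -0.5   11.1] F [ 8.3 -1.1  6.1] open 15.4 gf 30.0
t 11.8 case [ 44.8   1.3 160.4] rpy [-180.    -0.5   11.1] F [ 9.7 -0.4  5.8] open 15.8 gf 30.0
scene [(np.int32(9), array([285., 141.]))]
top [(np.int32(11), array([229.3, 164.3]))]
```

View pics/c5.png

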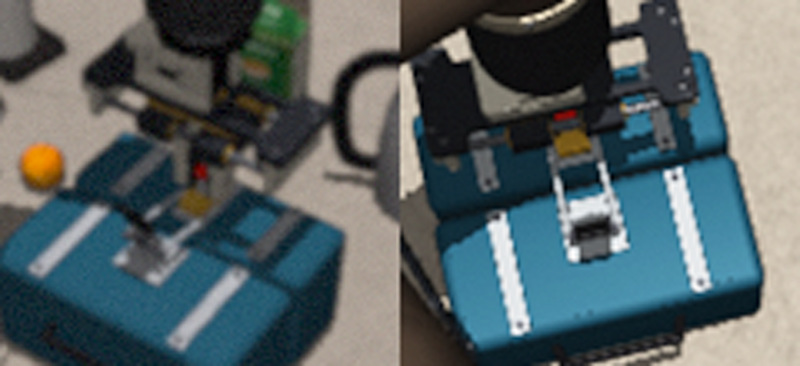

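The brass keeper slid towards the lever with the bar (scene crop (203,195)→(196,205)), so the loop is hooked and taut. I'll release and rise.

apply_moves(
  targets=[
    {"travel": [0,0,0],"roll": 0,"jaw": 36},
    {"travel": [0,0,0],"roll": 0,"jaw": 36},
    {"travel": [0,0,0],"roll": 0,"jaw": 36},
    {"travel": [0,0,-6],"roll": 0,"jaw": 36},
    {"travel": [0,0,-20],"roll": 0,"jaw": 36},
    {"travel": [0,0,-30],"roll": 0,"jaw": 36},
    {"travel": [0,0,-30],"roll": 0,"jaw": 20},
    {"travel": [40,0,-30],"roll": 0,"jaw": 0},
    {"travel": [40,0,0],"roll": 0,"jaw": 0},
    {"travel": [0,0,0],"roll": 0,"jaw": 0},
  ],
)

```text
clock: 12.8
tool_pos: [0.6935, 0.1582, 0.2731]
orientation: [180.0, 0.0, 11.0]
force: [-1.0, -0.4, -0.9]
opening: 0.0092
gripper_force: 0.0
```

```bash
python3 look.py c6; python3 - <<'E'
from h import *
S,T=ctrl.snapshot("scene"),ctrl.snapshot("top")
r=[max(blobs(I,red(I),bx,2),key=lambda b:b[0])[1] for I,bx in ((S,(260,110,310,170)),(T,(200,130,260,210)))]
K=case(tri(*r)[0]);q,_=ik(K[[0,2]],2,(1.2,-.3));print(r,K,q,fk(*q)[1])
E
```

```text
t 12.8 case [124.    1.1 273.1] rpy [180.   0.  11.] F [-1.1 -0.2 -0.9] open 9.2 gf 0.0
t 12.9 case [120.8   1.  272.7] rpy [1.8e+02 1.0e-01 1.1e+01] F [-0.   0.3 -0.2] open 2.8 gf 0.0
scene [(np.int32(18), array([286. , 141.7]))]
top [(np.int32(23), array([229.2, 164.7]))]
[array([285.9, 141.6]), array([229.2, 164.7])] [ 44.39383891   0.33757618 155.02711881] [ 1.04671191 -0.2017236 ] [ 39.18452359 129.55432874]
```

View pics/c6.png

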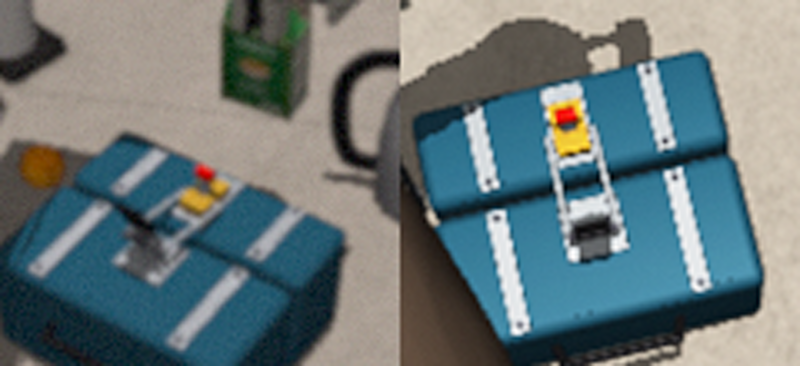

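The bar sits in the keeper, with brass visible on both sides of it at top crop (570,125). The lever stands at about 1.05 rad (scene crop (135,218)). I'll bring the closed fingertips to its keeper-side face.

apply_moves(
  targets=[
    {"travel": [-38,0,0],"roll": 0,"jaw": 0},
    {"travel": [-38,0,0],"roll": 0,"jaw": 0},
    {"travel": [-38,0,0],"roll": 0,"jaw": 0},
    {"travel": [-36,0,0],"roll": 0,"jaw": 0},
    {"travel": [0,0,20],"roll": 0,"jaw": 0},
    {"travel": [0,0,20],"roll": 0,"jaw": 0},
    {"travel": [0,0,16],"roll": 0,"jaw": 0},
    {"travel": [0,0,0],"roll": 0,"jaw": 0},
  ],
)

```text
clock: 13.8
tool_pos: [0.5412, 0.1282, 0.2167]
orientation: [180.0, 0.2, 11.0]
force: [-0.3, -0.0, 0.5]
opening: -0.0
gripper_force: 0.0
```

```bash
python3 look.py c7;python3 - <<'E'
from h import *
for R in (56,):
  for th in np.arange(1.2,-.01,-.1):
    c,s=np.cos(th),np.sin(th);P=PIV+R*np.array([-c,s])+8*np.array([s,c]);print(round(th,2),(P+[9.5,22]).round(1))
E
```

```text
t 13.8 case [-31.3   0.7 216.7] rpy [180.    0.2  11. ] F [-0.3  0.   0.5] open -0.0 gf 0.0
t 13.9 case [-29.4   0.9 218.9] rpy [180.   -0.   11.1] F [0.3 0.1 1.5] open 0.2 gf 0.0
scene [(np.int32(2), array([285.5, 142.5]))]
top []
1.2 [-39.3 211.1]
1.1 [-44.8 209.5]
1.0 [-50.  207.4]
0.9 [-55.  204.8]
0.8 [-59.8 201.7]
0.7 [-64.2 198.2]
0.6 [-68.2 194.2]
0.5 [-71.8 189.9]
0.4 [-75.  185.2]
0.3 [-77.6 180.2]
0.2 [-79.8 175. ]
0.1 [-81.4 169.6]
-0.0 [-82.5 164. ]
```

View pics/c7.png

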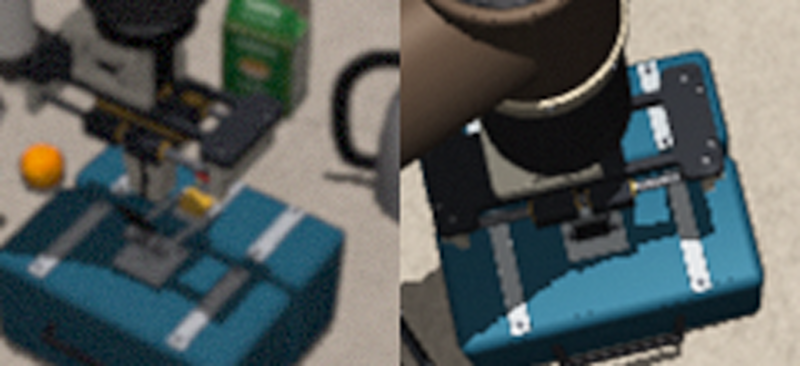

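The fingertips are just on the keeper side of, and above, the lever's black end (scene crop (150,185) vs (130,213)). I'll move in to contact.

apply_moves(
  targets=[
    {"travel": [-3,0,4],"roll": 0,"jaw": 0},
    {"travel": [-3,0,4],"roll": 0,"jaw": 0},
    {"travel": [-3,0,0],"roll": 0,"jaw": 0},
    {"travel": [0,0,0],"roll": 0,"jaw": 0},
  ],
)

```text
clock: 14.3
tool_pos: [0.534, 0.1271, 0.2102]
orientation: [-180.0, -0.0, 11.0]
force: [0.3, 0.1, -0.3]
opening: 0.0001
gripper_force: 0.0
```

apply_moves(
  targets=[
    {"travel": [-3,0,0],"roll": 0,"jaw": 0},
    {"travel": [-3,0,0.5],"roll": 0,"jaw": 0},
    {"travel": [0,0,0],"roll": 0,"jaw": 0},
  ],
)

```text
clock: 14.6
tool_pos: [0.5284, 0.1262, 0.2097]
orientation: [-180.0, -0.0, 11.0]
force: [0.6, 0.3, -0.1]
opening: 0.0005
gripper_force: 0.1
```

apply_moves(
  targets=[
    {"travel": [-2.5,0,1],"roll": 0,"jaw": 0},
    {"travel": [-2.5,0,1],"roll": 0,"jaw": 0},
    {"travel": [0,0,0],"roll": 0,"jaw": 0},
  ],
)

```text
clock: 14.9
tool_pos: [0.5236, 0.1252, 0.2077]
orientation: [-180.0, -0.0, 11.0]
force: [1.8, 0.8, 0.5]
opening: 0.0006
gripper_force: 0.8
```

apply_moves(
  targets=[
    {"travel": [-2.5,0,1.2],"roll": 0,"jaw": 0},
    {"travel": [-2.5,0,1.4],"roll": 0,"jaw": 0},
    {"travel": [0,0,0],"roll": 0,"jaw": 0},
  ],
)

```text
clock: 15.2
tool_pos: [0.5183, 0.1241, 0.2048]
orientation: [-180.0, 0.0, 11.0]
force: [1.2, 0.7, 0.3]
opening: 0.0005
gripper_force: 0.6
```

```bash
python3 -c "
from h import *
st()"
```

```text
t 15.2 case [-54.6   1.  204.8] rpy [-180.    0.   11.] F [1.3 0.5 0.3] open 0.5 gf 0.6
```

apply_moves(
  targets=[
    {"travel": [-2.6,0,1.5],"roll": 0,"jaw": 0},
    {"travel": [-2.6,0,1.6],"roll": 0,"jaw": 0},
    {"travel": [0,0,0],"roll": 0,"jaw": 0},
  ],
)

```text
clock: 15.5
tool_pos: [0.5131, 0.1231, 0.2015]
orientation: [-180.0, 0.0, 11.0]
force: [0.8, 0.6, 0.1]
opening: 0.0005
gripper_force: 0.5
```

apply_moves(
  targets=[
    {"travel": [-2.2,0,1.7],"roll": 0,"jaw": 0},
    {"travel": [-2.2,0,1.8],"roll": 0,"jaw": 0},
    {"travel": [0,0,0],"roll": 0,"jaw": 0},
  ],
)

```text
clock: 15.8
tool_pos: [0.5088, 0.1222, 0.198]
orientation: [-180.0, 0.0, 11.0]
force: [0.9, 0.8, 0.3]
opening: 0.0003
gripper_force: 0.4
```

apply_moves(
  targets=[
    {"travel": [-2,0,2],"roll": 0,"jaw": 0},
    {"travel": [-2,0,2],"roll": 0,"jaw": 0},
    {"travel": [0,0,0],"roll": 0,"jaw": 0},
  ],
)

```text
clock: 16.1
tool_pos: [0.5049, 0.1215, 0.194]
orientation: [180.0, 0.0, 11.0]
force: [0.3, -0.2, -0.3]
opening: 0.0003
gripper_force: 0.3
```

apply_moves(
  targets=[
    {"travel": [-1.8,0,2.1],"roll": 0,"jaw": 0},
    {"travel": [-1.8,0,2.2],"roll": 0,"jaw": 0},
    {"travel": [0,0,0],"roll": 0,"jaw": 0},
  ],
)

```text
clock: 16.4
tool_pos: [0.5014, 0.1208, 0.1897]
orientation: [180.0, 0.0, 11.0]
force: [0.4, -0.3, -0.4]
opening: 0.0004
gripper_force: 0.2
```

```bash
python3 look.py c8
```

```text
t 16.4 case [-71.8   1.  189.7] rpy [180.   0.  11.] F [ 0.3 -0.4 -0.4] open 0.4 gf 0.2
t 16.5 case [-71.8   0.9 189.8] rpy [1.8e+02 1.0e-01 1.1e+01] F [0.5 0.3 0.7] open 0.4 gf 0.0
scene []
top []
```

View pics/c8.png

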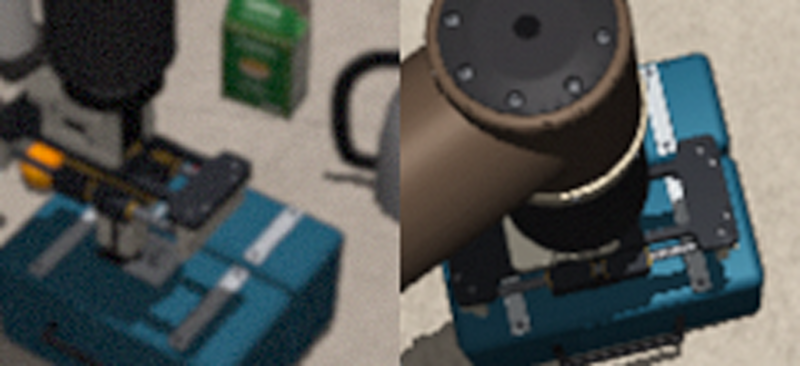

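The gripper hides the latch here and the contact force looks low. I'll back off and check.

apply_moves(
  targets=[
    {"travel": [1,0,-10],"roll": 0,"jaw": 0},
    {"travel": [10,0,-30],"roll": 0,"jaw": 0},
    {"travel": [40,0,-30],"roll": 0,"jaw": 0},
    {"travel": [45,0,0],"roll": 0,"jaw": 0},
    {"travel": [45,0,0],"roll": 0,"jaw": 0},
    {"travel": [45,0,0],"roll": 0,"jaw": 0},
    {"travel": [0,0,0],"roll": 0,"jaw": 0},
  ],
)

```text
clock: 17.2
tool_pos: [0.688, 0.1569, 0.257]
orientation: [179.9, 0.2, 11.0]
force: [-0.5, -0.5, -0.6]
opening: 0.0002
gripper_force: 0.0
```

```bash
python3 look.py c9; python3 - <<'E'
from h import *
S,T=ctrl.snapshot("scene"),ctrl.snapshot("top")
r=[max(blobs(I,red(I),bx,2),key=lambda b:b[0])[1] for I,bx in ((S,(260,110,310,170)),(T,(200,130,260,210)))]
K=case(tri(*r)[0]);q,_=ik(K[[0,2]],2,(1.2,-.3));print(r,K,q,fk(*q)[1])
E
```

```text
t 17.2 case [118.3   0.8 257. ] rpy [179.9   0.2  11. ] F [-0.6 -0.4 -0.6] open 0.2 gf 0.0
t 17.3 case [115.1   0.9 258.6] rpy [180.    0.2  11. ] F [-1.   0.8 -0.4] open 0.2 gf 0.0
scene [(np.int32(17), array([284.8, 142.3]))]
top [(np.int32(22), array([230.1, 167. ]))]
[array([284.7, 142.4]), array([230.1, 167. ])] [ 36.79954274  -0.67031638 158.36095769] [ 0.41581647 -0.05977918] [ 35.24620949 132.40740002]
```

View pics/c9.png

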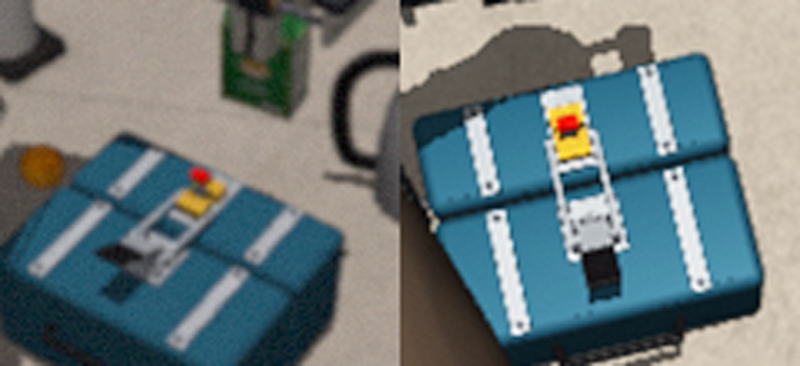

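The lever is down to about 0.45 rad with the loop still at the keeper. I'll measure whether the rear shell has really been drawn in, and where the keeper is relative to the bar.

```bash
python3 - <<'E'
from h import *
T=ctrl.snapshot("top");S=ctrl.snapshot("scene")
cv2.imwrite("pics/t9.png",T[:,:,::-1]);cv2.imwrite("pics/s9.png",S[:,:,::-1])
def load(p): return cv2.imread(p)[:,:,::-1].copy()
def yel(I):
    h=cv2.cvtColor(I,cv2.COLOR_RGB2HSV);return ((h[...,0]>15)&(h[...,0]<32)&(h[...,1]>140)&(h[...,2]>90)).astype(np.uint8)
for nm,I,J in(("t0",load("pics/top0.png"),load("pics/scene0.png")),("now",T,S)):
    # rear shell rear edge & seam & straps: profile along case x at several y, z=.12
    g=cv2.cvtColor(I,cv2.COLOR_RGB2GRAY).astype(np.float32)
    for y in (-90,-60,-40,45,80):
        xs=np.arange(-30,40,1.);uv=np.array([proj("top",world([x,y,118])) for x in xs],np.float32)
        pr=cv2.remap(g,uv[:,0].reshape(1,-1),uv[:,1].reshape(1,-1),cv2.INTER_LINEAR)[0]
        w=np.clip(np.median(pr)-8-pr,0,None);print(nm,y,"seam min",xs[pr.argmin()],round(float(pr.min())),"dark width",int((w>0).sum()),"centroid",round(float((w*xs).sum()/max(w.sum(),1)),1))
    for n,K,bx in(("top",I,(215,150,250,190)),("scene",J,(265,130,310,170))):
        for a,c,m in blobs(K,yel(K),bx,4):
            ys,xx=np.nonzero(m);P=np.array([case(onz(n,(x,y),.1335)) for x,y in zip(xx,ys)])
            print(nm,n,a,"x",P[:,0].min().round(1),P[:,0].max().round(1),"y",P[:,1].min().round(1),P[:,1].max().round(1))
a=cv2.resize(S[125:175,255:310,::-1],(400,364),interpolation=cv2.INTER_CUBIC);b=cv2.resize(T[140:190,205:260,::-1],(400,364),interpolation=cv2.INTER_CUBIC)
cv2.imwrite("pics/z9.png",np.hstack([a,b]))
E
```

```text
t0 -90 seam min 3.0 18 dark width 22 centroid 5.9
t0 -60 seam min 2.0 17 dark width 23 centroid 5.1
t0 -40 seam min 5.0 19 dark width 23 centroid 5.2
t0 45 seam min 2.0 18 dark width 22 centroid 4.9
t0 80 seam min 2.0 18 dark width 22 centroid 4.4
t0 top 10 x 68.7 71.3 y -10.8 9.8
t0 top 56 x 30.3 61.0 y -13.8 10.5
t0 top 7 x 31.8 38.3 y 6.7 11.6
t0 scene 74 x 24.2 67.5 y -15.4 10.1
now -90 seam min 3.0 35 dark width 20 centroid 3.1
now -60 seam min 1.0 28 dark width 19 centroid 2.4
now -40 seam min 1.0 34 dark width 18 centroid 2.4
now 45 seam min 2.0 31 dark width 19 centroid 2.3
now 80 seam min 2.0 31 dark width 19 centroid 1.9
now top 109 x 19.0 61.0 y -12.6 11.9
now scene 70 x 16.1 57.6 y -13.1 12.7
```

View pics/z9.png

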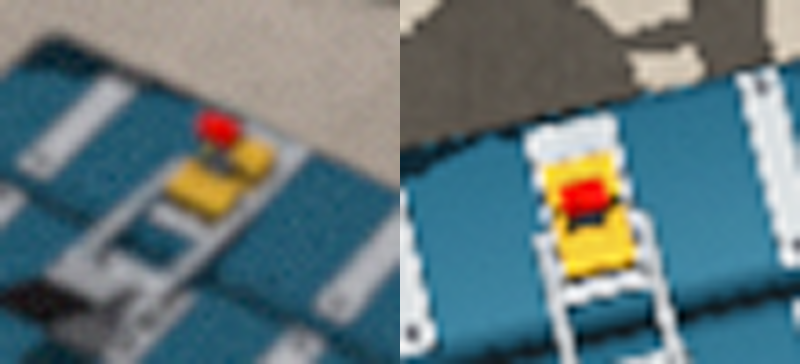

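The seam is drawn shut: dark centroid 5→2.4, keeper centred at x≈40, its stop. The bar is in the middle of the brass (z9, right (585,205)). I'll go back and press the lever down flat.

apply_moves(
  targets=[
    {"travel": [-45,0,0],"roll": 0,"jaw": 0},
    {"travel": [-45,0,0],"roll": 0,"jaw": 0},
    {"travel": [-45,0,0],"roll": 0,"jaw": 0},
    {"travel": [-40,0,0],"roll": 0,"jaw": 0},
    {"travel": [-12,0,20],"roll": 0,"jaw": 0},
    {"travel": [0,0,25],"roll": 0,"jaw": 0},
    {"travel": [0,0,15],"roll": 0,"jaw": 0},
    {"travel": [0,0,0],"roll": 0,"jaw": 0},
  ],
)

```text
clock: 18.3
tool_pos: [0.4991, 0.1201, 0.1994]
orientation: [180.0, 0.1, 11.1]
force: [0.0, -0.3, 0.3]
opening: 0.0008
gripper_force: 0.0
```

```bash
python3 -c "
from h import *
st()"
```

```text
t 18.3 case [-74.2   0.7 199.4] rpy [1.80e+02 1.00e-01 1.11e+01] F [-0.  -0.3  0.3] open 0.8 gf 0.0
```

apply_moves(
  targets=[
    {"travel": [0,0,4],"roll": 0,"jaw": 0},
    {"travel": [0,0,4],"roll": 0,"jaw": 0},
    {"travel": [0,0,3],"roll": 0,"jaw": 0},
    {"travel": [-0.5,0,2],"roll": 0,"jaw": 0},
    {"travel": [0,0,0],"roll": 0,"jaw": 0},
  ],
)

```text
clock: 18.8
tool_pos: [0.5004, 0.1206, 0.1871]
orientation: [-180.0, -0.0, 11.0]
force: [0.1, 0.3, 1.0]
opening: 0.0002
gripper_force: 0.3
```

apply_moves(
  targets=[
    {"travel": [-1.3,0,2.5],"roll": 0,"jaw": 0},
    {"travel": [-1.3,0,2.5],"roll": 0,"jaw": 0},
    {"travel": [0,0,0],"roll": 0,"jaw": 0},
  ],
)

```text
clock: 19.1
tool_pos: [0.4975, 0.12, 0.1817]
orientation: [-180.0, 0.0, 11.0]
force: [-0.2, 0.2, -0.4]
opening: 0.0003
gripper_force: 0.1
```

apply_moves(
  targets=[
    {"travel": [-1,0,2.5],"roll": 0,"jaw": 0},
    {"travel": [-1,0,2.5],"roll": 0,"jaw": 0},
    {"travel": [0,0,0],"roll": 0,"jaw": 0},
  ],
)

```text
clock: 19.4
tool_pos: [0.4955, 0.1196, 0.1766]
orientation: [180.0, 0.0, 11.0]
force: [1.0, 0.1, -0.3]
opening: 0.0005
gripper_force: 0.0
```

apply_moves(
  targets=[
    {"travel": [-0.8,0,2.7],"roll": 0,"jaw": 0},
    {"travel": [-0.8,0,2.7],"roll": 0,"jaw": 0},
    {"travel": [0,0,0],"roll": 0,"jaw": 0},
  ],
)

```text
clock: 19.7
tool_pos: [0.494, 0.1193, 0.1712]
orientation: [180.0, 0.0, 11.0]
force: [0.1, 0.1, 0.1]
opening: 0.0005
gripper_force: 0.0
```

```bash
python3 -c "
from h import *
st()"
```

```text
t 19.7 case [-79.3   1.  171.2] rpy [180.   0.  11.] F [0.1 0.1 0.1] open 0.5 gf 0.0
```

apply_moves(
  targets=[
    {"travel": [-0.5,0,2],"roll": 0,"jaw": 0},
    {"travel": [-0.5,0,2],"roll": 0,"jaw": 0},
    {"travel": [0,0,1.5],"roll": 0,"jaw": 0},
    {"travel": [0,0,0],"roll": 0,"jaw": 0},
  ],
)

```text
clock: 20.1
tool_pos: [0.4931, 0.1192, 0.1659]
orientation: [180.0, 0.0, 11.0]
force: [0.3, 0.7, 0.6]
opening: 0.0003
gripper_force: 0.0
```

apply_moves(
  targets=[
    {"travel": [0,0,1],"roll": 0,"jaw": 0},
    {"travel": [0,0,1],"roll": 0,"jaw": 0},
    {"travel": [0,0,0],"roll": 0,"jaw": 0},
  ],
)

```text
clock: 20.4
tool_pos: [0.4933, 0.1193, 0.1643]
orientation: [180.0, -0.0, 11.0]
force: [-1.1, 1.1, 1.8]
opening: 0.0006
gripper_force: 0.9
```

apply_moves(
  targets=[
    {"travel": [0,0,1],"roll": 0,"jaw": 0},
    {"travel": [0,0,1],"roll": 0,"jaw": 0},
    {"travel": [0,0,0],"roll": 0,"jaw": 0},
  ],
)

```text
clock: 20.7
tool_pos: [0.4934, 0.1193, 0.164]
orientation: [180.0, -0.1, 11.1]
force: [-8.3, 0.0, 17.6]
opening: 0.0001
gripper_force: 9.1
```

Hard stop at TCP z = 164, exactly where flat was predicted, under 17.6 N. I'll retreat and verify.

apply_moves(
  targets=[
    {"travel": [0,0,-4],"roll": 0,"jaw": 0},
    {"travel": [0,0,-20],"roll": 0,"jaw": 0},
    {"travel": [0,0,-35],"roll": 0,"jaw": 0},
    {"travel": [20,0,-35],"roll": 0,"jaw": 0},
    {"travel": [45,0,-10],"roll": 0,"jaw": 0},
    {"travel": [45,0,0],"roll": 0,"jaw": 0},
    {"travel": [45,0,0],"roll": 0,"jaw": 0},
    {"travel": [45,0,0],"roll": 0,"jaw": 0},
    {"travel": [0,0,0],"roll": 0,"jaw": 0},
    {"travel": [0,0,0],"roll": 0,"jaw": 0},
  ],
)

```text
clock: 21.7
tool_pos: [0.6901, 0.1574, 0.2637]
orientation: [180.0, 0.2, 11.0]
force: [-1.0, 0.7, -0.5]
opening: 0.0003
gripper_force: 0.0
```

```bash
python3 - <<'E'
from h import *
st();T=ctrl.snapshot("top");S=ctrl.snapshot("scene")
g=cv2.cvtColor(T,cv2.COLOR_RGB2GRAY).astype(np.float32)
for y in (-90,-60,-40,45,80):
    xs=np.arange(-30,40,1.);uv=np.array([proj("top",world([x,y,118])) for x in xs],np.float32)
    pr=cv2.remap(g,uv[:,0].reshape(1,-1),uv[:,1].reshape(1,-1),cv2.INTER_LINEAR)[0]
    w=np.clip(np.median(pr)-8-pr,0,None);print(y,"width",int((w>0).sum()),"centroid",round(float((w*xs).sum()/max(w.sum(),1)),1),end="; ")
r=[max(blobs(I,red(I),bx,2),key=lambda b:b[0])[1] for I,bx in ((S,(260,110,310,170)),(T,(200,130,260,210)))]
K=case(tri(*r)[0]);q,_=ik(K[[0,2]],2,(.1,-.1));print(K,q,fk(*q)[1])
f=lambda I:(I.max(2)<38).astype(np.uint8)
for n,I,bx in(("scene",S,(235,135,290,185)),("top",T,(215,180,255,225))): print(n,[b[:2] for b in blobs(I,f(I),bx,8)],"flat grip predicted",proj(n,world([-87,0,141])))
E
```

```text
t 21.7 case [120.5   1.  263.7] rpy [180.    0.2  11. ] F [-0.9  0.9 -0.5] open 0.3 gf 0.0
-90 width 19 centroid 3.1; -60 width 19 centroid 2.4; -40 width 19 centroid 2.5; 45 width 19 centroid 2.3; 80 width 18 centroid 1.9; [ 34.34840474  -0.29162131 158.67299802] [-0.13011134  0.05309572] [ 35.90339669 132.77106909]
scene [(np.int32(72), array([259.1, 174.5]))] flat grip predicted [258.79001729 173.40366852]
top [(np.int32(22), array([240.9, 210.6]))] flat grip predicted [240.91607104 215.75654246]
```

The lever's black end is where flat predicts, within about a pixel in the scene view. The seam is shut, the bar is in the keeper, and the robot is clear. Handing in.

```bash
python3 -c "
from plant import ctrl
print(ctrl.close_job())"
```

```text
the job is handed in; nothing more can be done
None
```

I latched the case and handed the job in at about 22 s: the loop is hooked in the keeper, the lever is pressed flat past centre, the seam measured shut, and the robot was clear; the bystanders were never approached.

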